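# Clamp a bamboo length in the V-jig

### The arm

A 6-joint arm with a two-finger parallel gripper is mounted at the origin on the work surface. World frame = base frame: x ahead of the robot, y to its left, z up, the work surface at z = 0. Lengths are in m, angles in rad, forces in N, time in s.
With the tool pointing down it reaches from about 0.275 to 0.85 m from the base axis. Payload 19 kg.
Tool frame: the origin (TCP) lies midway between the tips of the shut fingers; the grasp point (between the pads) lies env.tcp_to_grasp behind it (env.tcp_to_grasp is the distance from the TCP to the grasp point, in m); x points along the fingers, y is the direction in which the jaws open and shut, and the axes are right-handed (so a half turn about x gives the same grasp; the last joint's range is limited). The gripper opens to 85 mm and grips with 20 to 120 N. Pads are 22 mm wide; open, the fingers measure 114 mm over their backs; the gripper's body (76 mm by 85 mm) begins 54 mm behind the grasp point. The pads swing forward as they close: fully open they stand 13 mm farther back than shut.
Start: joints at [0.98, 0.15, 1.437, -0, 1.554, -0.134], TCP at [0.254, 0.516, 0.231] pointing down, gripper open.
Joint ranges: [-2.8, 2.8], [-0.68, 2.1], [0.12, 2.68], [-1.39, 4.53], [0.16, 2.79], [-2.81, 2.81]. Speed limits (rad/s): [1.89, 1.89, 2.22, 3.01, 3.01, 3.01].

### API

Orientations are given as a rotation vector (axis times angle).
In Python, from plant import env gives the robot as it stands.
- The arm moves only by the tool send_rows, never from a script. Its argument "deltas" is a list that holds one entry, the list of rows, each a list of 5 numbers: the shift along the tool's x, y, z in m, then the turn about the tool's x in rad, then the closure, from 0 (fully open) to 1 (shut). A call has 1 to 20 rows; each row is the pose to reach, as a shift and turn from the pose measured when the call began, along the tool's axes at that moment; what a row does not reach only later rows make up. A row lasts 1/12 s, in which the tool goes at most 41.7 mm and 7.16 degrees, less where a joint would pass 70% of its speed; a pose out of reach is approached as far as the arm can. A call with a gripper value outside its range is refused whole. The fingers move at their own pace and stop on an object; the grip force is fixed at half the most. Time passes only in rows, so rows that repeat a pose let the fingers close. It gives the time, the measured TCP pose, the force and the opening at its end, in the units of the state.
- env.observe(): the state, without advancing time (a new reading comes with each control period).
- env.snapshot(name): name is "scene" or "side" or "wrist"; returns a dict with "color" (400x640x3 uint8, blue, green, red), "range_z" (400x640 float32, m along the optical axis (not along the pixel's ray), 0 where there is no reading), "fx", "fy", "cx", "cy" (pixels), "cam_to_world" (4x4, takes a point from camera to world coordinates); the wrist camera has in their place "tool_from_camera" (4x4, takes a point from camera to tool coordinates, whose origin is the TCP and whose axes are the tool frame's). Camera axes: x right, y down, z forward; pixel columns grow to the right and rows downward; lengths in m; the calibration is good to about 2 mm. A picture is of the moment at which its call begins: read the wrist's pose just before it.
- env.finish_job(): hands the job in, once; it reports no verdict.
Trained networks look in the newest picture that a camera, given by its name, has taken for a name from the list of things; names that differ only in an ending like _2 or _b are one class to them, and where a whole thing is asked for, a point or a joint stands for the part that bears it (a point fixed in the world has none). Each returns a list of dicts, best first, with "p" (0 to 1); they miss things now and then, are a little off and sometimes report something else, mostly with a low value. They report only what shows in the picture. A call takes as long as a camera call. They do not tell look-alikes from the thing itself.
- env.cut_out(camera, target): "mask" (400x640 bool, what is visible of it) and "xy" ([column, row] in pixels, amid what is visible of it).
- env.place_of(camera, target): "xy" ([column, row] in pixels: a listed point, or the origin of a listed thing).
The state is a dict: "time": time; "qpos": joint angles; "dq": joint speeds; "joint_torque": joint torques, N m; "tcp_pos": TCP position; "orientation": TCP orientation; "wrist_force": force on the tool from outside, world axes, zero at the start; "wrist_torque": the same for the moment, N m; "grip_width": finger opening in m.
Only numpy, scipy, OpenCV 4.12 (cv2) and the standard library are available. Lean on these libraries where they do the work, as an engineer would, in place of code of your own. Each camera call takes 0.05 s, during which the arm holds its last target.

### The job

Load the thick tan bamboo length into the V-jig so that it lies right down and centred in both V-saddles, held endways between the brass sprung plunger and the steel stop and seated right against the stop. Then swing the red clamp strap over and press it fully down so that its pad grips the bamboo, and let go. Do not ram the bamboo into the jig, and leave the green bamboo, the white tub and the screwdriver where they are.

Things in the scene. Friction and masses are not known exactly. Their poses are not given: they have to be found in the camera images.
- tube: thick tan bamboo length, a rigid cylinder 200 mm long and 50 mm in diameter, about 0.2 kg, lying on the bench at the start. Origin at its middle on the axis; its x axis runs along the cylinder. Both ends are alike, either may go to the plunger, and its roll does not matter.
- jig: fixed V-jig. Origin on the bench under the middle of the V; z up, y along the V towards the plunger, x across it away from the strap's hinge. Plywood base 160 x 310 x 15 mm (y -143 to +167). Two wooden 90-degree V-saddles with slick white faces, 30 mm long, 82 mm wide, centred at y = -70 and +70 mm, up to z = 65 mm; free between them (y -55 to +55) for fingers, down to the base.
- stop (a point): centre of the top edge of the steel stop plate's face: y = -100 mm, z = 81 mm of the jig. The plate is 60 mm wide, 16 mm thick. From stop to relaxed plunger is only 188 mm, so the 200 mm bamboo cannot be lowered in level: dip its plunger-side end, push the plunger in at least 14 mm, lower the other end in front of the stop, then let the spring move it back to the stop.
- housing (a point): centre of the top of the blue plunger housing: jig y = 142, z = 85 mm; 60 mm wide across x, 32 mm along y (126 to 158).
- jig_seat (a point): the point where the middle of the bamboo comes when it is seated: 65 mm above the bench, over the jig's origin; axes as the jig's. The seated bamboo lies along y and spans y = -100 (stop) to +100 mm (plunger pressed in 12 mm). The plunger's end friction can hold a released bamboo a few mm high or aside; a push down of about 12 N on its middle settles it into both saddles.
- plunger (a joint): travel in m of the sprung brass plunger, a flat disc 28 mm in diameter on the V's axis (z = 65 mm): 0 = relaxed, its face at y = +88 mm of the jig; grows to 0.024 as it is pushed towards +y (face at +112 mm). 3 N at 0, 6.6 N at 12 mm, 10 N at the end.
- strap (a joint): angle in rad of the red clamp strap: 0 = fully down, level across the bamboo, on its own end stop; 1.57 = upright; starts at 1.7 to 2.0, leaning back away from the V (limit 2.1). Stiff hinge: it stays where it is left and takes about 7 N at the handle to move, about 10 N over the last 0.1 rad, where the pad is squeezed. Push it over with closed fingers or by its handle.
- strap_hinge (a point): point on the strap's hinge line, at the strap's middle: jig x = -62, y = -74, z = 104 mm; the line is parallel to the jig's y. The strap is a flat bar 117 mm long from here, 24 mm wide (jig y -86 to -62), 8 mm thick, the hinge line in mid-thickness. The steel hinge post beside it stands at x = -78 to -64 mm, 101 mm high.
- strap_handle (a point): middle of the free part of the strap's black round handle bar, 14 mm in diameter, parallel to the hinge, 110 mm from the hinge line; the free part reaches 46 mm out from the strap's edge past the stop (jig y from -86 to -132).
- pad: round black sprung rubber pad, 28 mm in diameter, under the strap 62 mm from the hinge; with the strap fully down it is pressed in about 5 mm by a seated bamboo and presses back with about 8 to 10 N. Origin at the centre of its underside.
- green: bystander: thin green bamboo, 160 mm long, 30 mm in diameter, lying; origin at its middle on the axis, x along it. Leave alone.
- tub: bystander: white plastic tub, 110 mm in diameter, 110 mm high; origin under its centre. Leave alone.
- driver: bystander: red-handled screwdriver, about 200 mm long, lying on the bench, x along it. Leave alone.
Things that resemble listed ones, but are neither listed nor needed, are in the scene too. There is more than one size of the tube; the job needs the middle-sized.

How it is judged:
By the outcome, as a careful person would: the job done as asked, in the order asked, and still so for the second after the job is handed in, with the robot touching nothing.
It also fails if it takes over 64 s, if anything falls off the work surface, if the arm or the gripper's body presses on something with over 40 N, if the wrist force passes 120 N, or if a joint passes its speed limit or range.

## Working session

There is one attempt and no reset: what is moved stays moved. The work goes in short steps, Python scripts to look and compute and a tool call to move; the robot and the scene stay as the last step left them, time stands still between calls to the robot, and variables do not carry over. Pictures are saved under pics/ and viewed, and the job is handed in when it is done.

Besides the shell and the picture viewer there is one more tool, called after ">>>" as name(argument=value, ...), one argument or row to a line, values as JSON. send_rows: Moves the arm, as the interface text tells. Its arguments: {"type":"object","properties":{"deltas":{"type":"array"}},"required":["deltas"]}

```bash
ls; mkdir -p pics; python3 - <<'E'
from plant import env
import cv2,numpy as np,pickle
print(env.observe(), env.tcp_to_grasp)
d={}
for n in ["scene","side","wrist"]:
    s=env.snapshot(n); d[n]=s; cv2.imwrite(f"pics/{n}0.png",s["color"])
    print(n,s["fx"],s["cx"],s.get("cam_to_world",s.get("tool_from_camera")))
    for t in ["tube","jig","strap_handle","strap_hinge","stop","housing","jig_seat","green","tub","driver"]:
        try: print(t,[(np.round(r["xy"]).tolist(),round(float(r["p"]),2)) for r in env.place_of(n,t)][:4])
        except Exception as e: print(t,e)
pickle.dump(d,open("s0.pkl","wb"))
print(env.observe()["time"])
E
```

```text
pics
{'time': 0.0, 'qpos': array([ 9.80010974e-01,  1.50995139e-01,  1.43795483e+00,  8.20544717e-06,
        1.55380708e+00, -1.34019293e-01]), 'dq': array([-0.00164008,  0.00258221, -0.00116193, -0.00181755,  0.00032962,
        0.00134983]), 'joint_torque': array([ 2.21106726e-03, -7.13064837e+01, -5.70878899e+01,  4.82329824e-06,
        9.13013646e-03, -3.35171728e-05]), 'tcp_pos': array([0.25350491, 0.51585715, 0.23070819]), 'orientation': array([ 0.35733965,  1.54137975, -0.35905761]), 'wrist_force': array([-0.19630692, -0.0985359 ,  0.09763432]), 'wrist_torque': array([-0.05131131, -0.01178523, -0.04044396]), 'grip_width': 0.0850891938906466} 0.0187
scene 443.8592851695936 326.6231435955737 [[-0.33437589  0.59485982 -0.73098192  1.5182621 ]
 [ 0.94222824  0.22744135 -0.24591947  0.4451234 ]
 [ 0.0199679  -0.77098134 -0.63654462  0.84544099]
 [ 0.          0.          0.          1.        ]]
tube [([470.0, 260.0], 0.98), ([372.0, 221.0], 0.85), ([376.0, 263.0], 0.57)]
jig [([245.0, 185.0], 0.72)]
strap_handle [([213.0, 108.0], 0.83)]
strap_hinge [([228.0, 144.0], 0.72)]
stop 
[... 614 characters left out ...]
andle [([358.0, 78.0], 0.66), ([254.0, 152.0], 0.34)]
strap_hinge [([352.0, 112.0], 0.89)]
stop [([329.0, 116.0], 0.78)]
housing [([337.0, 160.0], 0.68)]
jig_seat [([332.0, 136.0], 0.8)]
green [([370.0, 241.0], 0.81)]
tub []
driver [([254.0, 151.0], 0.68), ([330.0, 140.0], 0.24)]
wrist 341.64454134057735 322.7592824205054 [[ 1.37621033e-03 -2.68440101e-01  9.63295395e-01 -1.42125352e-01]
 [ 9.99998949e-01 -6.92626158e-05 -1.44794811e-03 -1.07743539e-03]
 [ 4.55407696e-04  9.63296376e-01  2.68439723e-01 -6.79301885e-02]
 [ 0.00000000e+00  0.00000000e+00  0.00000000e+00  1.00000000e+00]]
tube []
jig []
strap_handle []
strap_hinge []
stop []
housing []
jig_seat []
green []
tub []
driver []
1.65
```

View pictures.

View pics/scene0.png

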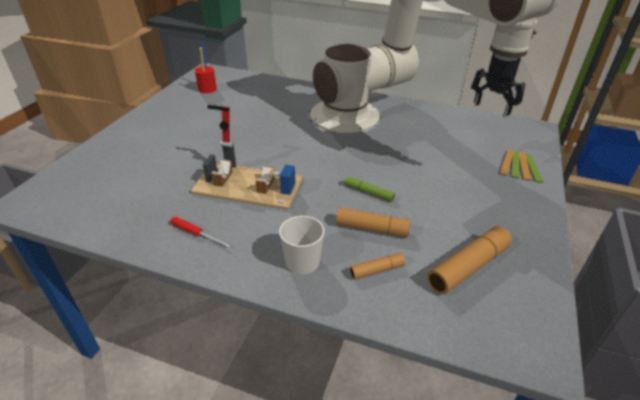

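View pics/side0.png

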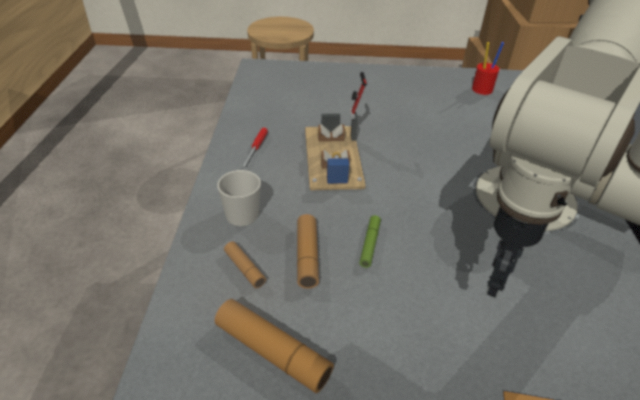

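View pics/wrist0.png

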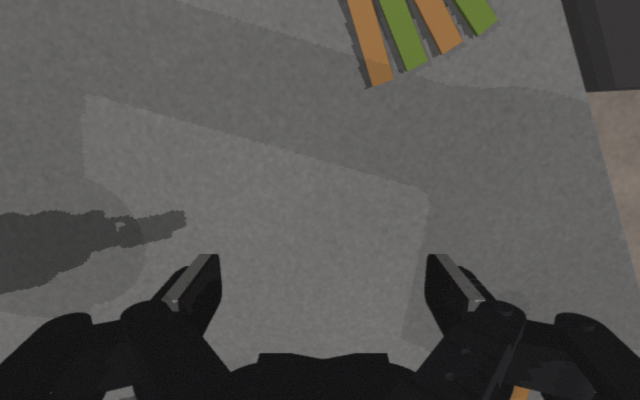

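```bash
cat > h.py <<'E'
import numpy as np,cv2,pickle
from scipy.spatial.transform import Rotation as R
def cloud(s,T=None):
    T=s["cam_to_world"] if T is None else T
    z=s["range_z"]; v,u=np.mgrid[:400,:640]
    P=np.stack([(u-s["cx"])/s["fx"]*z,(v-s["cy"])/s["fy"]*z,z],-1)
    W=P@T[:3,:3].T+T[:3,3]; W[z<=0]=np.nan; return W
def proj(s,X,T=None):
    T=s["cam_to_world"] if T is None else T
    X=np.atleast_2d(X); c=(X-T[:3,3])@T[:3,:3]
    return np.stack([c[:,0]/c[:,2]*s["fx"]+s["cx"],c[:,1]/c[:,2]*s["fy"]+s["cy"]],-1)
E
python3 - <<'E'
from h import *
d=pickle.load(open("s0.pkl","rb"))
for n,pts in [("scene",dict(jig=(245,185),hub=(287,170),hingeP=(228,144),hand=(218,108),tubeL=(340,217),tubeR=(405,228),green=(368,188),tub=(302,228))),("side",dict(hub=(337,165),tubeA=(307,220),tubeB=(308,270),hand=(360,78)))]:
    W=cloud(d[n])
    for k,(u,v) in pts.items(): print(n,k,np.round(W[v,u],3))
    b=W[300,100:500:50,2]; print(np.round(b,3))
    m=(W[...,2]>0.006)&(W[...,2]<0.3)
    # top-down heightmap
    X=W[m]; ok=(X[:,0]>0.2)&(X[:,0]<1)&(abs(X[:,1])<.6)
    im=np.zeros((600,800),np.uint8); xx=X[ok]
    im[((1.0-xx[:,0])*600/0.8).astype(int).clip(0,599),((.5-xx[:,1])*750).astype(int).clip(0,799)]=(60+xx[:,2]*900).clip(0,255)
    cv2.imwrite(f"pics/top_{n}.png",im)
    S=cv2.resize(d[n]["color"][70:310,150:440] if n=="scene" else d[n]["color"][50:290,200:490],None,fx=2.7,fy=2.4,interpolation=cv2.INTER_CUBIC)
    cv2.imwrite(f"pics/zoom_{n}.png",S)
E
```

```text
scene jig [ 0.57  -0.14   0.018]
scene hub [ 0.539 -0.01   0.087]
scene hingeP [ 0.508 -0.221  0.111]
scene hand [ 0.481 -0.256  0.213]
scene tubeL [0.631 0.187 0.039]
scene tubeR [0.615 0.365 0.043]
scene green [0.46  0.22  0.026]
scene tub [0.746 0.121 0.075]
[-0.753 -0.747 -0.752 -0.003 -0.       nan  0.002 -0.002]
side hub [0.54  0.005 0.079]
side tubeA [0.609 0.202 0.051]
side tubeB [0.596 0.364 0.05 ]
side hand [ 0.462 -0.664 -0.001]
[-0.751 -0.75   0.002  0.    -0.001  0.002  0.     0.   ]
```

View pics/top_scene.png

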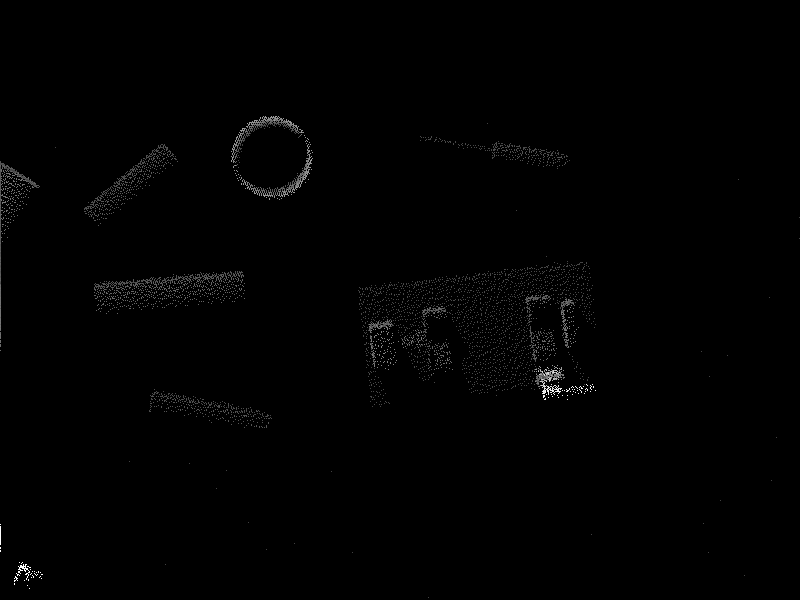

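View pics/zoom_scene.png

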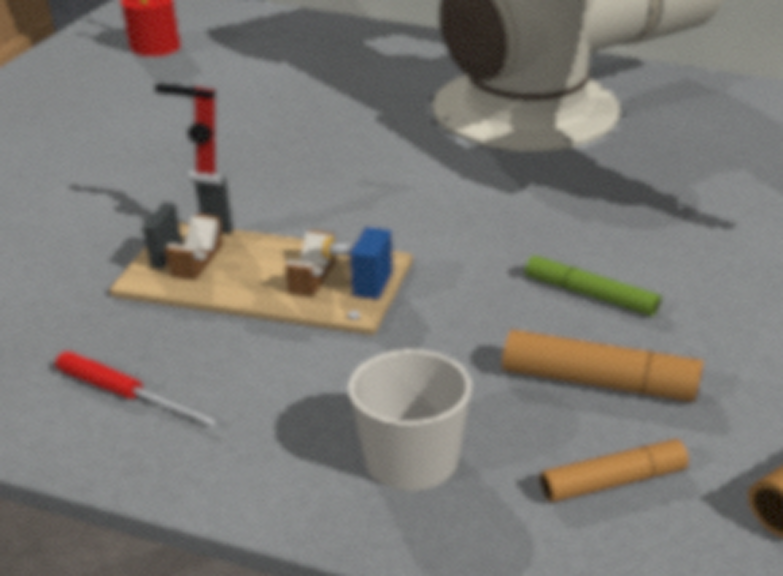

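View pics/top_side.png

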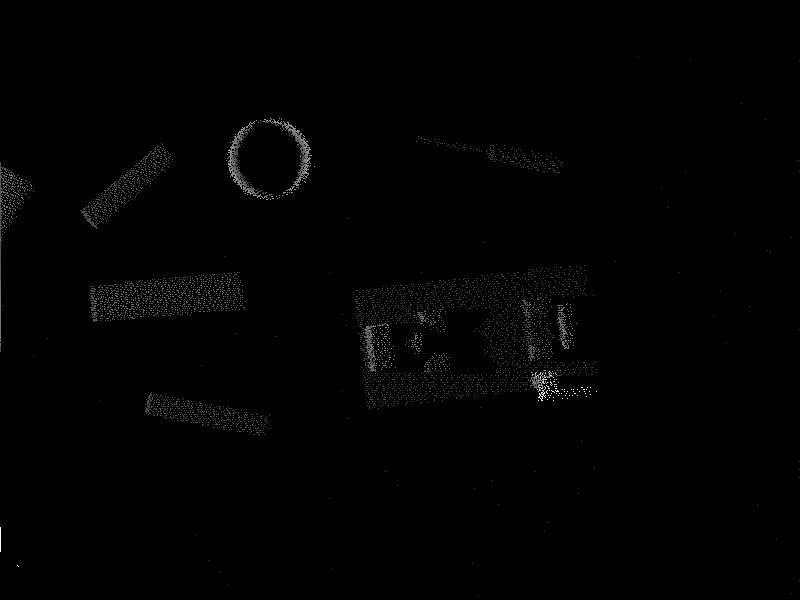

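```bash
python3 - <<'E'
from h import *
from scipy.optimize import least_squares
d=pickle.load(open("s0.pkl","rb"))
res={}
for n in ["scene","side"]:
    W=cloud(d[n]); X=W.reshape(-1,3); X=X[~np.isnan(X).any(1)]
    # tube
    T=X[(abs(X[:,0]-.61)<.05)&(abs(X[:,1]-.275)<.14)&(X[:,2]>.012)&(X[:,2]<.07)]
    def f(p):
        x0,k,z0=p; c=np.cos(np.arctan(k))
        return np.hypot((T[:,0]-x0-k*(T[:,1]-.275))*c,T[:,2]-z0)-.025
    r=least_squares(f,[.61,0,.025],loss="soft_l1",f_scale=.002)
    x0,k,z0=r.x; u=np.array([k,1])/np.hypot(k,1); s=(T[:,:2]-[x0,.275])@u
    lo,hi=np.percentile(s,[.5,99.5]); print(n,"tube",r.x,lo,hi,hi-lo,"mid",np.array([x0,.275])+u*(lo+hi)/2, np.degrees(np.arctan(k)))
    # jig base
    B=X[(X[:,0]>.42)&(X[:,0]<.7)&(X[:,1]>-.33)&(X[:,1]<.06)]
    b=B[(B[:,2]>.009)&(B[:,2]<.021)]
    im=np.zeros((700,800),np.uint8)
    im[((b[:,0]-.4)*2000).astype(int),((b[:,1]+.35)*1900).astype(int)]=255
    b2=b[:,:2].astype(np.float32); print(n,"base z",np.median(b[:,2]))
    # coverage-based fit: maximize trimmed
    def g(p):
        th,cx,cy=p; c,s=np.cos(th),np.sin(th) # y axis dir=( -s, c)... jig x=(c,s), y=(-s,c)
        q=(b2-[cx,cy]); jx=q@[c,s]; jy=q@[-s,c]
        return jx,jy
    best=None
    for th in np.radians(np.arange(-12,12,.25)):
        jx,jy=g((th,0,0))
        e=np.percentile(jx,[.7,99.3]);h=np.percentile(jy,[.7,99.3]); a=(e[1]-e[0])*(h[1]-h[0])
        if best is None or a<best[0]: best=(a,th,e,h)
    a,th,e,h=best; c,s=np.cos(th),np.sin(th)
    jx=e.mean(); jy=h.mean()-.012
    print(" base th",np.degrees(th),"ext",np.diff(e),np.diff(h),"origin",np.array([c,s])*jx+np.array([-s,c])*jy)
    H=B[(B[:,2]>.082)&(B[:,2]<.09)&(B[:,1]>-.1)]
    print(" housing top",H.mean(0),H.min(0),H.max(0),len(H))
    for t in ["strap_handle","strap_hinge","stop","housing","jig_seat","jig"]: pass
# triangulate network points
pts=dict(jig=((245,185),(329,154)),handle=((213,108),(358,78)),hinge=((228,144),(352,112)),housing=((287,170),(337,160)),seat=((242,167),(332,136)),tube=((372,221),(307,247)))
for k,(a,b) in pts.items():
    A=[];Bv=[]
    for n,p in (("scene",a),("side",b)):
        s=d[n];Tm=s["cam_to_world"]; v=Tm[:3,:3]@[(p[0]-s["cx"])/s["fx"],(p[1]-s["cy"])/s["fy"],1]; v/=np.linalg.norm(v)
        M=np.eye(3)-np.outer(v,v); A.append(M);Bv.append(M@Tm[:3,3])
    x=np.linalg.lstsq(np.vstack(A),np.hstack(Bv),rcond=None)[0]; print(k,np.round(x,3))
E
```

```text
scene tube [ 0.60357839 -0.08629471  0.02505739] -0.10048382232414824 0.09741781100491155 0.1979016333290598 mid [0.60371019 0.27347267] -4.932104277383867
scene base z 0.015148906114677063
 base th 6.75 ext [0.15796515] [0.30612194] origin [ 0.5573421  -0.15083404]
 housing top [ 0.54073416 -0.00990474  0.08507814] [ 0.50682834 -0.02905663  0.08202289] [0.57155662 0.00770608 0.08913378] 125
side tube [ 0.60360966 -0.08623714  0.02458382] -0.09746982487334807 0.10372515305002089 0.20119497792336896 mid [0.60334093 0.2781161 ] -4.928829702720799
side base z 0.014848652889065672
 base th 6.75 ext [0.15808445] [0.30475675] origin [ 0.55304412 -0.14472544]
 housing top [ 0.53749025 -0.00518246  0.08476885] [ 0.50680481 -0.02449582  0.08200777] [0.56584686 0.01271839 0.08940943] 146
jig [ 0.564 -0.143  0.01 ]
handle [ 0.488 -0.267  0.21 ]
hinge [ 0.501 -0.226  0.108]
housing [ 0.54  -0.01   0.087]
seat [ 0.557 -0.15   0.072]
tube [0.604 0.272 0.028]
```

```bash
cat >> h.py <<'E'
def tool(o):
    return np.array(o["tcp_pos"]),R.from_rotvec(o["orientation"]).as_matrix()
def delta(o,target,ydir):
    """target TCP world, ydir: desired tool y heading world (2d). returns shift in tool axes, turn about tool x"""
    p,M=tool(o); sh=M.T@(np.array(target)-p)
    y=M.T@np.array([ydir[0],ydir[1],0.]); ang=np.arctan2(y[2],y[1])
    return np.round(sh,4),round(float(ang),4)
th=np.radians(6.75)
JO=np.array([.5555,-.148]); 
def j2w(x,y,z):
    c,s=np.cos(th),np.sin(th); return np.array([JO[0]+c*x-s*y,JO[1]+s*x+c*y,z])
def w2j(p):
    c,s=np.cos(th),np.sin(th); q=np.array(p)[:2]-JO; return np.array([c*q[0]+s*q[1],-s*q[0]+c*q[1],p[2]])
E
python3 - <<'E'
from h import *
from plant import env
o=env.observe(); p,M=tool(o); print(np.round(M,3))
a=np.radians(4.93)
for sg in (1,-1):
  print(delta(o,[.6036,.2758,.25],[sg*np.cos(a),sg*np.sin(a)]))
  print(delta(o,j2w(0,0,.25),[sg*np.cos(th),sg*np.sin(th)]))
E
```

```text
[[-0.     0.441  0.897]
 [-0.     0.897 -0.441]
 [-1.    -0.    -0.   ]]
(array([-0.0187, -0.0612,  0.4201]), 1.028)
(array([-0.0187, -0.4628,  0.5638]), 0.9962)
(array([-0.0187, -0.0612,  0.4201]), -2.1136)
(array([-0.0187, -0.4628,  0.5638]), -2.1454)
```

>>> send_rows(
  deltas=[
    [[0,-0.005,0.03,0.085,0],[-0.003,-0.01,0.07,0.17,0],[-0.005,-0.016,0.11,0.26,0],[-0.006,-0.02,0.145,0.345,0],[-0.008,-0.025,0.18,0.43,0],[-0.01,-0.03,0.215,0.52,0],[-0.012,-0.036,0.25,0.61,0],[-0.014,-0.04,0.285,0.7,0],[-0.016,-0.046,0.32,0.79,0],[-0.017,-0.052,0.355,0.87,0],[-0.018,-0.056,0.385,0.95,0],[-0.019,-0.06,0.41,1.01,0],[-0.019,-0.0612,0.42,1.028,0],[-0.019,-0.0612,0.42,1.028,0]],
  ],
)

```text
time: 2.82
tcp_pos: [0.605, 0.2744, 0.2495]
orientation: [1.147, 1.248, -1.148]
wrist_force: [-1.9, 0.6, -0.4]
grip_width: 0.0853
```

```bash
cat > snapw.py <<'E'
from h import *
from plant import env
def wrist(tag):
    o=env.observe(); s=env.snapshot("wrist"); p,M=tool(o)
    T=np.eye(4);T[:3,:3]=M;T[:3,3]=p
    s["cam_to_world"]=T@s["tool_from_camera"]; s["obs"]=o
    cv2.imwrite(f"pics/{tag}.png",s["color"]); pickle.dump(s,open(tag+".pkl","wb")); return s
E
python3 - <<'E'
from snapw import *
from scipy.optimize import least_squares
s=wrist("w1"); o=s["obs"]; print(o["time"],o["tcp_pos"],o["qpos"])
W=cloud(s); X=W.reshape(-1,3); X=X[~np.isnan(X).any(1)]
T=X[(abs(X[:,0]-.61)<.05)&(abs(X[:,1]-.275)<.14)&(X[:,2]>.012)&(X[:,2]<.07)]
def f(p):
    x0,k,z0=p; c=np.cos(np.arctan(k))
    return np.hypot((T[:,0]-x0-k*(T[:,1]-.275))*c,T[:,2]-z0)-.025
r=least_squares(f,[.61,0,.025],loss="soft_l1",f_scale=.002)
x0,k,z0=r.x; u=np.array([k,1])/np.hypot(k,1); q=(T[:,:2]-[x0,.275])@u
lo,hi=np.percentile(q,[.5,99.5]); print(r.x,hi-lo,np.array([x0,.275])+u*(lo+hi)/2,np.degrees(np.arctan(k)))
a=np.radians(4.93); print(delta(o,[.6036,.2758,.0063],[np.cos(a),np.sin(a)]))
E
```

```text
2.8167 [0.60501507 0.2743503  0.24954106] [ 3.10015627e-01  3.35298633e-01  1.17376965e+00 -3.18089301e-04
  1.63337018e+00  2.26680166e-01]
[ 0.60261028 -0.08513296  0.02457745] 0.19789698205206274 [0.60278532 0.27294396] -4.866026170225141
(array([ 0.2432, -0.0011, -0.0017]), -0.0027)
```

View pics/w1.png

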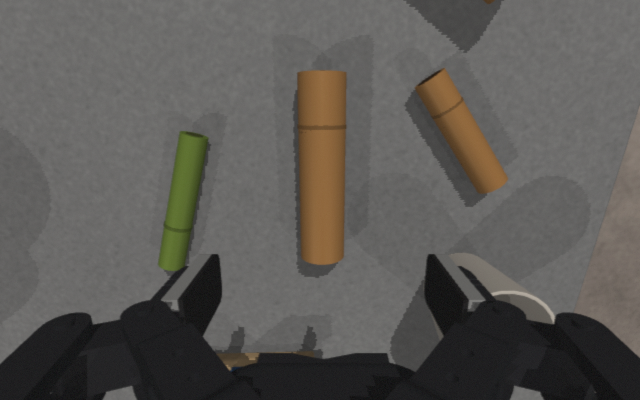

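>>> send_rows(
  deltas=[
    [[0.035,-0.001,0,-0.003,0],[0.075,-0.002,0.0007,-0.003,0],[0.115,-0.002,0.0007,-0.003,0],[0.15,-0.002,0.0007,-0.003,0],[0.18,-0.002,0.0007,-0.003,0],[0.205,-0.002,0.0007,-0.003,0],[0.225,-0.002,0.0007,-0.003,0],[0.238,-0.002,0.0007,-0.003,0],[0.2445,-0.002,0.0007,-0.003,0],[0.2445,-0.002,0.0007,-0.003,0],[0.2445,-0.002,0.0007,-0.003,1],[0.2445,-0.002,0.0007,-0.003,1],[0.2445,-0.002,0.0007,-0.003,1],[0.2445,-0.002,0.0007,-0.003,1],[0.2445,-0.002,0.0007,-0.003,1],[0.2445,-0.002,0.0007,-0.003,1]],
  ],
)

```text
time: 4.2
tcp_pos: [0.6024, 0.2748, 0.007]
orientation: [1.144, 1.249, -1.142]
wrist_force: [-3.3, -0.1, 9.1]
grip_width: 0.0484
```

```bash
python3 - <<'E'
from snapw import *
o=env.observe(); print(delta(o,j2w(0,-.02,.25),[np.cos(th),np.sin(th)]), o["wrist_force"],o["tcp_pos"])
E
```

```text
(array([-0.2434, -0.0833,  0.4369]), -0.029) [-3.28089191 -0.13383552  9.09720541] [0.60235167 0.27480959 0.00696279]
```

>>> send_rows(
  deltas=[
    [[-0.01,0,0,0,1],[-0.035,0,0,0,1],[-0.07,0,0.005,0,1],[-0.105,-0.003,0.02,0,1],[-0.14,-0.01,0.05,-0.002,1],[-0.17,-0.016,0.085,-0.005,1],[-0.2,-0.023,0.12,-0.008,1],[-0.22,-0.03,0.155,-0.01,1],[-0.235,-0.037,0.192,-0.013,1],[-0.243,-0.044,0.23,-0.016,1],[-0.243,-0.051,0.267,-0.019,1],[-0.243,-0.058,0.304,-0.021,1],[-0.243,-0.065,0.34,-0.023,1],[-0.243,-0.071,0.373,-0.025,1],[-0.243,-0.076,0.402,-0.027,1],[-0.243,-0.08,0.424,-0.029,1],[-0.243,-0.0833,0.437,-0.029,1],[-0.243,-0.0833,0.437,-0.029,1],[-0.243,-0.0833,0.437,-0.029,1]],
  ],
)

```text
time: 5.78
tcp_pos: [0.5577, -0.168, 0.2501]
orientation: [1.124, 1.262, -1.121]
wrist_force: [-0.5, 0.5, -2.8]
grip_width: 0.0483
```

```bash
python3 - <<'E'
from snapw import *
s=wrist("w2"); o=s["obs"]; print(o["time"],o["tcp_pos"],w2j(o["tcp_pos"]),o["wrist_force"],o["grip_width"])
for n in ("scene","side"):
    q=env.snapshot(n); cv2.imwrite(f"pics/{n}2.png",q["color"]); pickle.dump(q,open(f"{n}2.pkl","wb"))
E
```

```text
5.7833 [ 0.55771421 -0.16799266  0.25012283] [-1.51025149e-04 -2.01143353e-02  2.50122826e-01] [-0.47584474  0.49473481 -2.75436012] 0.048335356204997314
```

View pics/w2.png

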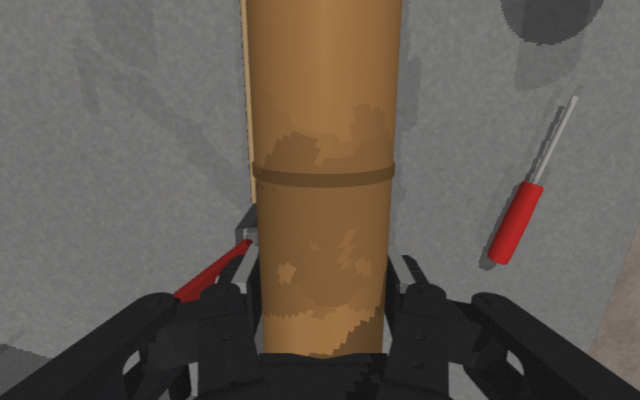

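View pics/scene2.png

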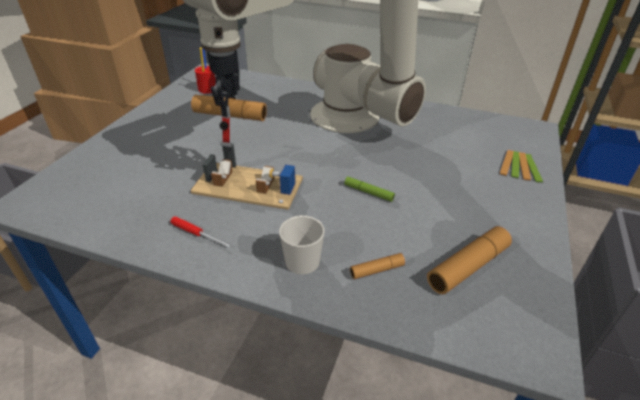

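View pics/side2.png

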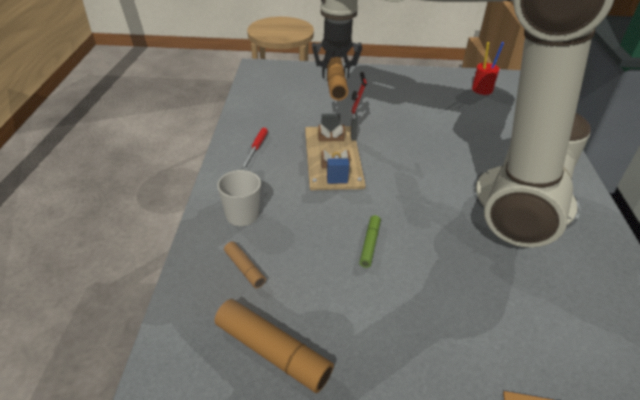

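```bash
cat > fit.py <<'E'
from h import *
from scipy.optimize import least_squares
JOc={"scene":np.array([.5573,-.1509]),"side":np.array([.5536,-.1455]),"wrist":JO}
def tubefit(s,n,c0,rad=0.16,dr=.05,pitch0=0):
    W=cloud(s); X=W.reshape(-1,3); 
    hsv=cv2.cvtColor(s["color"],cv2.COLOR_BGR2HSV).reshape(-1,3)
    ok=~np.isnan(X).any(1)&(hsv[:,0]>8)&(hsv[:,0]<18)&(hsv[:,1]>110)
    X=X[ok]; ct,st=np.cos(th),np.sin(th)
    q=X.copy(); q[:,:2]-=JOc[n]; J=np.stack([ct*q[:,0]+st*q[:,1],-st*q[:,0]+ct*q[:,1],q[:,2]],-1)
    J=J[(abs(J[:,0]-c0[0])<dr)&(abs(J[:,1]-c0[1])<rad)&(abs(J[:,2]-c0[2])<.075)&(J[:,2]>.035)]
    def ax(p):
        d=np.array([p[1],1,p[3]]); d/=np.linalg.norm(d); return np.array([p[0],c0[1],p[2]]),d
    def f(p):
        a,d=ax(p); v=J-a; return np.linalg.norm(v-np.outer(v@d,d),axis=1)-.025
    r=least_squares(f,[c0[0],0,c0[2],pitch0],loss="soft_l1",f_scale=.001)
    a,d=ax(r.x); in_=abs(f(r.x))<.004; t=(J[in_]-a)@d; lo,hi=np.percentile(t,[.5,99.5])
    print(n,"n",len(J),"len %.4f"%(hi-lo),"lo",np.round(a+d*lo,4),"hi",np.round(a+d*hi,4),"mid",np.round(a+d*(lo+hi)/2,4),"yaw %.2f pitch %.2f"%(np.degrees(np.arctan(-r.x[1])),np.degrees(np.arctan(r.x[3]))))
    return a,d,lo,hi
E
python3 - <<'E'
from fit import *
for n in ("scene","side"):
    tubefit(pickle.load(open(n+"2.pkl","rb")),n,[0,-.02,.27])
s=pickle.load(open("w2.pkl","rb")); tubefit(s,"wrist",[0,-.02,.27])
E
```

```text
scene n 1027 len 0.1974 lo [-0.0011 -0.1151  0.2682] hi [-0.0008  0.0823  0.2685] mid [-0.001  -0.0164  0.2683] yaw -0.06 pitch 0.11
side n 577 len 0.1585 lo [ 0.0017 -0.075   0.2681] hi [0.0022 0.0836 0.2673] mid [0.0019 0.0043 0.2677] yaw -0.16 pitch -0.27
wrist n 48339 len 0.1141 lo [-0.0011 -0.0398  0.2677] hi [-0.0007  0.0743  0.2676] mid [-0.0009  0.0173  0.2677] yaw -0.23 pitch -0.06
```

>>> send_rows(
  deltas=[
    [[0.025,0,0,0,1],[0.06,0,0,0,1],[0.095,0,0,0,1],[0.122,0,0,0,1],[0.14,0,0,0,1],[0.15,0,0,0,1],[0.156,0,0,0,1],[0.158,0,0,0,1],[0.158,0,0,0,1]],
  ],
)

```text
time: 6.68
tcp_pos: [0.5587, -0.1666, 0.0926]
orientation: [1.122, 1.262, -1.119]
wrist_force: [-0.5, -0.1, -2.7]
grip_width: 0.0485
```

```bash
python3 - <<'E'
from fit import *
from plant import env
o=env.observe(); print(o["time"],w2j(o["tcp_pos"]),o["wrist_force"])
for n in ("scene","side"):
    s=env.snapshot(n); tubefit(s,n,[0,-.02,.11])
    cv2.imwrite(f"pics/{n}3.png",s["color"])
E
```

```text
6.6833 [ 0.00097191 -0.0188001   0.09261814] [-0.51975124 -0.10002482 -2.67620476]
scene n 968 len 0.1966 lo [ 0.0004 -0.1138  0.1107] hi [0.0016 0.0827 0.1087] mid [ 0.001  -0.0155  0.1097] yaw -0.34 pitch -0.60
side n 460 len 0.1439 lo [ 0.0028 -0.0613  0.111 ] hi [0.0027 0.0826 0.1107] mid [0.0027 0.0106 0.1108] yaw 0.06 pitch -0.13
```

>>> send_rows(
  deltas=[
    [[0.003,-0.0015,0.001,0,1],[0.005,-0.0015,0.001,0,1],[0.007,-0.0015,0.001,0,1],[0.009,-0.0015,0.001,0,1],[0.011,-0.0015,0.001,0,1]],
  ],
)

```text
time: 7.2
tcp_pos: [0.5577, -0.1681, 0.0825]
orientation: [1.122, 1.26, -1.118]
wrist_force: [-0.9, 1.2, 2.6]
grip_width: 0.0481
```

```bash
python3 - <<'E'
from fit import *
from plant import env
o=env.observe(); print(o["time"],w2j(o["tcp_pos"]),o["wrist_force"],o["wrist_torque"])
for n in ("scene","side"):
    s=env.snapshot(n); tubefit(s,n,[0,-.02,.1])
    cv2.imwrite(f"pics/{n}4.png",s["color"])
E
```

```text
7.2 [-0.00013357 -0.02017534  0.0824757 ] [-0.85951223  1.2271495   2.61746757] [-0.25895475  0.01559286 -0.06631328]
scene n 986 len 0.1975 lo [-0.0007 -0.1158  0.1064] hi [0.0001 0.0812 0.0926] mid [-0.0003 -0.0173  0.0995] yaw -0.22 pitch -4.00
side n 472 len 0.1386 lo [ 0.0012 -0.0569  0.1023] hi [0.0016 0.0814 0.0925] mid [0.0014 0.0122 0.0974] yaw -0.15 pitch -4.02
```

>>> send_rows(
  deltas=[
    [[0.002,0,0,0,1],[0.004,0,0,0,1],[0.006,0,0,0,1],[0.008,0,0,0,1],[0.01,0,0,0,1],[0.011,0,0,0,1]],
  ],
)

```text
time: 7.8
tcp_pos: [0.5576, -0.1681, 0.0708]
orientation: [1.122, 1.261, -1.119]
wrist_force: [-1.1, 0.9, 3.1]
grip_width: 0.0484
```

```bash
python3 - <<'E'
from fit import *
from plant import env
o=env.observe(); print(o["time"],w2j(o["tcp_pos"]),o["wrist_force"],o["wrist_torque"])
for n in ("scene","side"):
    s=env.snapshot(n); tubefit(s,n,[0,-.02,.09],pitch0=-.15)
    cv2.imwrite(f"pics/{n}5.png",cv2.resize(s["color"][90:220,170:400],None,fx=3,fy=3,interpolation=2))
E
```

```text
7.8 [-0.0003061  -0.02023693  0.07075666] [-1.09694026  0.87560231  3.05146066] [-0.32645696  0.02041973 -0.07798373]
scene n 975 len 0.1979 lo [-0.0012 -0.1161  0.1088] hi [0.0007 0.0774 0.0675] mid [-0.0003 -0.0194  0.0881] yaw -0.55 pitch -12.04
side n 495 len 0.1321 lo [ 0.0022 -0.0516  0.0945] hi [0.0009 0.0778 0.0682] mid [0.0016 0.0131 0.0813] yaw 0.58 pitch -11.48
```

View pics/scene5.png

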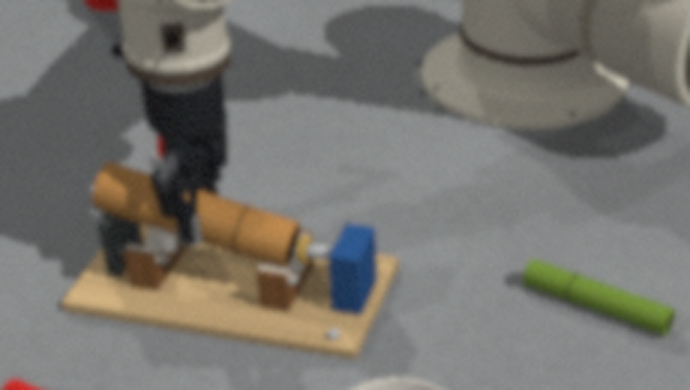

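>>> send_rows(
  deltas=[
    [[0,0,-0.003,0,1],[0,0,-0.006,0,1],[0,0,-0.009,0,1],[0,0,-0.012,0,1],[0,0,-0.015,0,1],[0,0,-0.018,0,1],[0,0,-0.021,0,1],[0,0,-0.021,0,1]],
  ],
)

```text
time: 8.57
tcp_pos: [0.555, -0.1471, 0.0708]
orientation: [1.121, 1.26, -1.119]
wrist_force: [1.8, -7.2, -3.6]
grip_width: 0.0487
```

```bash
python3 - <<'E'
from fit import *
from plant import env
o=env.observe(); print(o["time"],w2j(o["tcp_pos"]),o["wrist_force"],o["wrist_torque"])
for n in ("scene","side"):
    s=env.snapshot(n); tubefit(s,n,[0,0,.09],pitch0=-.15)
    cv2.imwrite(f"pics/{n}6.png",cv2.resize(s["color"][90:220,170:400],None,fx=3,fy=3,interpolation=2))
E
```

```text
8.5667 [-0.00039037  0.00095075  0.07081547] [ 1.79681971 -7.20073049 -3.60434637] [-1.30072648 -0.16653132  0.04167094]
scene n 983 len 0.1971 lo [-0.0007 -0.0944  0.1062] hi [-0.0005  0.0993  0.0704] mid [-0.0006  0.0024  0.0883] yaw -0.04 pitch -10.49
side n 480 len 0.1283 lo [ 0.0015 -0.0274  0.0935] hi [0.001  0.0988 0.0701] mid [0.0012 0.0357 0.0818] yaw 0.22 pitch -10.48
```

View pics/scene6.png

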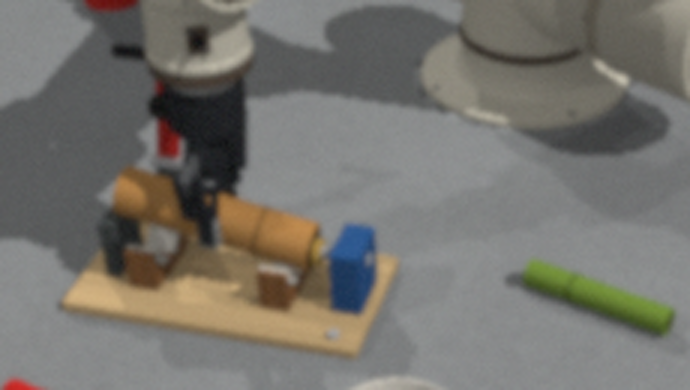

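>>> send_rows(
  deltas=[
    [[0,0,-0.002,0,1],[0,0,-0.004,0,1],[0,0,-0.005,0,1],[0.002,0,-0.005,0,1],[0.004,0,-0.005,0,1],[0.006,0,-0.005,0,1]],
  ],
)

```text
time: 9.17
tcp_pos: [0.5547, -0.1429, 0.0652]
orientation: [1.121, 1.259, -1.119]
wrist_force: [0.7, -9.2, 2.0]
grip_width: 0.0485
```

```bash
python3 - <<'E'
from fit import *
from plant import env
o=env.observe(); print(o["time"],w2j(o["tcp_pos"]),o["wrist_force"],o["wrist_torque"])
for n in ("scene","side"):
    s=env.snapshot(n); tubefit(s,n,[0,0,.09],pitch0=-.15)
    cv2.imwrite(f"pics/{n}7.png",cv2.resize(s["color"][90:220,170:400],None,fx=3,fy=3,interpolation=2))
E
```

```text
9.1667 [-0.00014554  0.00518117  0.06517017] [ 0.66287719 -9.24402808  1.95978762] [-0.87378662 -0.17555922  0.04677028]
scene n 975 len 0.1979 lo [ 0.0001 -0.0916  0.0967] hi [-0.0009  0.1044  0.0689] mid [-0.0004  0.0064  0.0828] yaw 0.28 pitch -8.05
side n 455 len 0.1306 lo [ 0.0018 -0.0234  0.0865] hi [0.0008 0.1058 0.0677] mid [0.0013 0.0412 0.0771] yaw 0.46 pitch -8.29
```

View pics/scene7.png

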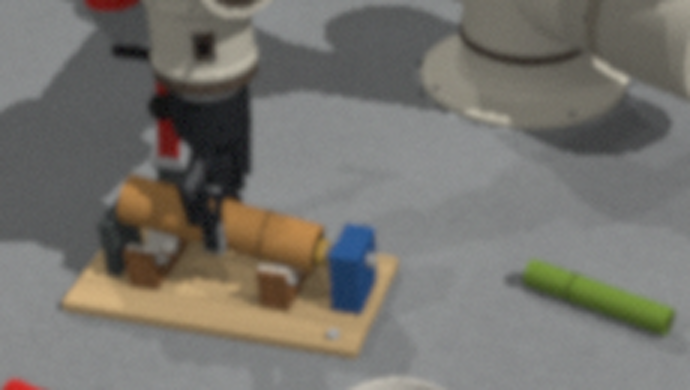

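>>> send_rows(
  deltas=[
    [[0.002,0,0,0,1],[0.004,0,0,0,1],[0.006,0,0,0,1],[0.008,0,0,0,1],[0.01,0,0.001,0,1],[0.012,0,0.001,0,1],[0.013,0,0.002,0,1],[0.013,0,0.002,0,1]],
  ],
)

```text
time: 9.93
tcp_pos: [0.5548, -0.1452, 0.0521]
orientation: [1.121, 1.259, -1.12]
wrist_force: [-1.8, -7.5, 2.6]
grip_width: 0.0482
```

```bash
python3 - <<'E'
from fit import *
from plant import env
o=env.observe(); print(o["time"],w2j(o["tcp_pos"]),o["wrist_force"],o["wrist_torque"])
for n in ("scene","side"):
    s=env.snapshot(n); tubefit(s,n,[0,0,.07],pitch0=-.05)
    cv2.imwrite(f"pics/{n}8.png",cv2.resize(s["color"][90:220,170:400],None,fx=3,fy=3,interpolation=2))
E
```

```text
9.9333 [-0.00036961  0.0028681   0.05205617] [-1.78055354 -7.49636591  2.61937104] [-0.64204616  0.48272751  0.141888  ]
scene n 956 len 0.1996 lo [ 0.0002 -0.0968  0.0751] hi [-0.0013  0.1026  0.0647] mid [-0.0005  0.0029  0.0699] yaw 0.44 pitch -3.00
side n 399 len 0.1285 lo [ 0.0013 -0.0256  0.0719] hi [0.0003 0.1026 0.0641] mid [0.0008 0.0385 0.068 ] yaw 0.44 pitch -3.49
```

View pics/scene8.png

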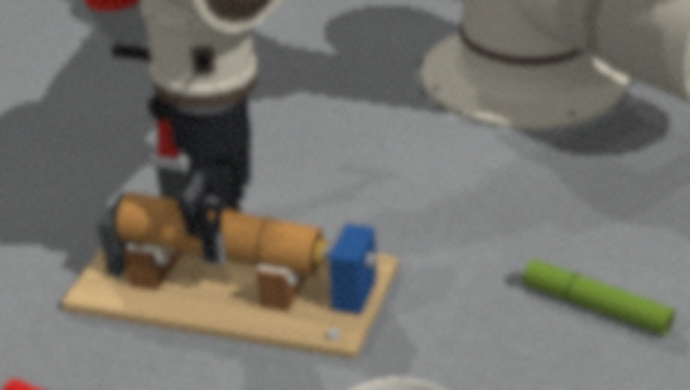

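>>> send_rows(
  deltas=[
    [[0.0015,0,0,0,1],[0.003,0,0,0,1],[0.0045,0,0,0,1],[0.0055,0,0.001,0,1],[0.006,0,0.002,0,1],[0.006,0,0.002,0,1]],
  ],
)

```text
time: 10.53
tcp_pos: [0.554, -0.147, 0.0475]
orientation: [1.12, 1.26, -1.121]
wrist_force: [-20.7, -0.6, 26.5]
grip_width: 0.0486
```

```bash
python3 - <<'E'
from fit import *
from plant import env
o=env.observe(); print(o["time"],w2j(o["tcp_pos"]),o["wrist_force"],o["wrist_torque"])
for n in ("scene","side"):
    s=env.snapshot(n); tubefit(s,n,[0,0,.07],pitch0=-.05)
E
```

```text
10.5333 [-0.00140646  0.00120612  0.04752573] [-20.65818654  -0.56633854  26.51127274] [ 0.48764374  3.24287083 -0.06432686]
scene n 930 len 0.1996 lo [-0.0005 -0.0978  0.0663] hi [-0.0023  0.1019  0.0646] mid [-0.0014  0.002   0.0655] yaw 0.54 pitch -0.47
side n 379 len 0.1274 lo [ 0.0006 -0.0254  0.0663] hi [-0.0011  0.102   0.0635] mid [-0.0003  0.0383  0.0649] yaw 0.76 pitch -1.26
```

>>> send_rows(
  deltas=[
    [[-0.001,-0.001,0,0,1],[-0.001,-0.002,0,0,1],[-0.001,-0.002,0,0,0.6],[-0.001,-0.002,0,0,0.4],[-0.001,-0.002,0,0,0.2],[-0.001,-0.002,0,0,0],[-0.001,-0.002,0,0,0],[-0.001,-0.002,0,0,0]],
  ],
)

```text
time: 11.3
tcp_pos: [0.5519, -0.147, 0.0485]
orientation: [1.12, 1.261, -1.121]
wrist_force: [-0.6, 0.5, 0.7]
grip_width: 0.085
```

```bash
python3 - <<'E'
from fit import *
from plant import env
o=env.observe(); print(o["time"],w2j(o["tcp_pos"]),o["wrist_force"],o["grip_width"])
for n in ("scene","side"):
    s=env.snapshot(n); tubefit(s,n,[0,0,.07],pitch0=-.0)
    cv2.imwrite(f"pics/{n}9.png",cv2.resize(s["color"][90:220,170:400],None,fx=3,fy=3,interpolation=2))
E
```

```text
11.3 [-0.0034329   0.0014054   0.04847614] [-0.63678226  0.53028223  0.73144975] 0.08504390352607519
scene n 941 len 0.1997 lo [-0.0021 -0.1011  0.0677] hi [-0.0034  0.0985  0.065 ] mid [-0.0028 -0.0013  0.0663] yaw 0.38 pitch -0.78
side n 427 len 0.1348 lo [-0.0014 -0.0358  0.0675] hi [-0.001   0.099   0.0645] mid [-0.0012  0.0316  0.066 ] yaw -0.19 pitch -1.29
```

View pics/scene9.png

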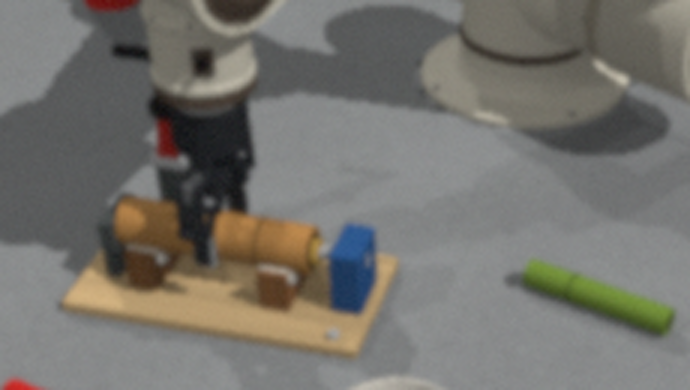

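>>> send_rows(
  deltas=[
    [[-0.02,0,0,0,0],[-0.05,0,0,0,0],[-0.078,0.001,0.001,0,0],[-0.088,0.0015,0.001,0,0.5],[-0.088,0.0015,0.001,0,1],[-0.088,0.0015,0.001,0,1],[-0.088,0.0015,0.001,0,1],[-0.08,0.0015,0.001,0,1],[-0.07,0.0015,0.001,0,1],[-0.06,0.0015,0.001,0,1],[-0.053,0.0015,0.001,0,1],[-0.049,0.0015,0.001,0,1],[-0.047,0.0015,0.001,0,1],[-0.046,0.0015,0.001,0,1]],
  ],
)

```text
time: 12.57
tcp_pos: [0.5534, -0.1478, 0.094]
orientation: [1.12, 1.261, -1.121]
wrist_force: [0.3, -0.2, 0.8]
grip_width: -0.0001
```

>>> send_rows(
  deltas=[
    [[0.001,0,0,0,1],[0.002,0,0,0,1],[0.003,0,0,0,1],[0.004,0,0,0,1]],
  ],
)

```text
time: 12.9
tcp_pos: [0.5536, -0.1479, 0.0903]
orientation: [1.12, 1.26, -1.121]
wrist_force: [0.9, -0.3, 1.9]
grip_width: 0.0003
```

>>> send_rows(
  deltas=[
    [[0.0005,0,0,0,1],[0.001,0,0,0,1],[0.0015,0,0,0,1]],
  ],
)

```text
time: 13.15
tcp_pos: [0.5542, -0.1479, 0.0898]
orientation: [1.12, 1.259, -1.12]
wrist_force: [-2.5, 3.4, 17.9]
grip_width: 0.0001
```

>>> send_rows(
  deltas=[
    [[0,0,0,0,1],[0,0,0,0,1],[-0.01,0,0,0,1],[-0.03,0,0,0,1],[-0.06,0,0,0,1],[-0.09,0,0,0,1],[-0.12,0,0,0,1],[-0.14,0,0,0,1],[-0.14,0,0,0,1]],
  ],
)

```text
time: 13.9
tcp_pos: [0.5548, -0.1479, 0.2352]
orientation: [1.121, 1.252, -1.117]
wrist_force: [0.2, -0.9, 0.8]
grip_width: 0.0001
```

```bash
python3 - <<'E'
from fit import *
from snapw import wrist
from plant import env
s=wrist("w10"); o=s["obs"]; print(o["time"],w2j(o["tcp_pos"]),o["wrist_force"],o["grip_width"])
tubefit(s,"wrist",[0,0,.065])
for n in ("scene","side"):
    s=env.snapshot(n); tubefit(s,n,[0,0,.07],pitch0=-.0); pickle.dump(s,open(n+"10.pkl","wb"))
    cv2.imwrite(f"pics/{n}10.png",cv2.resize(s["color"][60:220,170:400],None,fx=3,fy=3,interpolation=2))
    for t in ("strap_handle","strap_hinge","stop","jig_seat"):
        print(t,[(r["xy"],round(r["p"],2)) for r in env.place_of(n,t)][:2])
E
```

```text
13.9 [-7.04636345e-04  1.63217432e-04  2.35181771e-01] [ 0.15334489 -0.92157993  0.83883842] 0.0001494084297965463
wrist n 10421 len 0.1580 lo [-0.0039 -0.0638  0.0646] hi [-0.0033  0.0943  0.0645] mid [-0.0036  0.0153  0.0645] yaw -0.22 pitch -0.04
scene n 1099 len 0.1992 lo [-0.003  -0.1006  0.0647] hi [-0.0029  0.0986  0.0645] mid [-0.003  -0.001   0.0646] yaw -0.02 pitch -0.06
strap_handle [([216.4, 105.9], 0.81), ([241.4, 168.8], 0.48)]
strap_hinge [([228.4, 143.7], 0.83)]
stop [([210.8, 161.0], 0.81), ([225.3, 145.4], 0.44)]
jig_seat [([197.8, 234.9], 0.73), ([240.8, 170.3], 0.61)]
side n 586 len 0.1998 lo [-0.0015 -0.1011  0.0652] hi [-0.001   0.0987  0.0642] mid [-0.0012 -0.0012  0.0647] yaw -0.14 pitch -0.30
strap_handle [([360.4, 75.1], 0.52)]
strap_hinge [([352.4, 112.6], 0.77)]
stop [([332.4, 116.5], 0.87), ([253.6, 153.0], 0.67)]
jig_seat [([333.0, 139.8], 0.89)]
```

View pics/scene10.png

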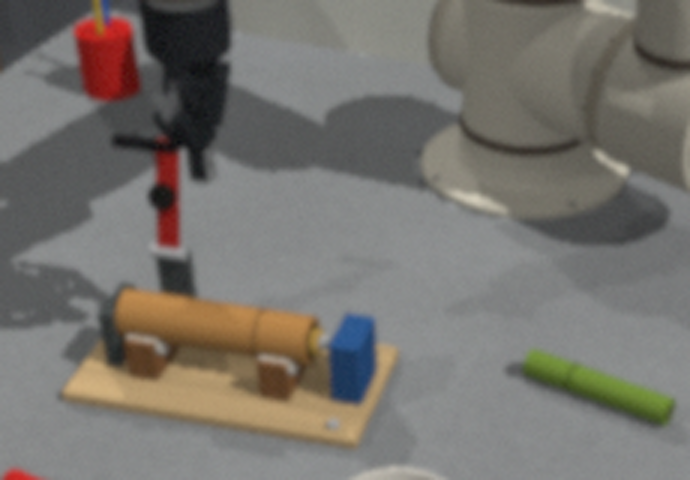

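View pics/side10.png

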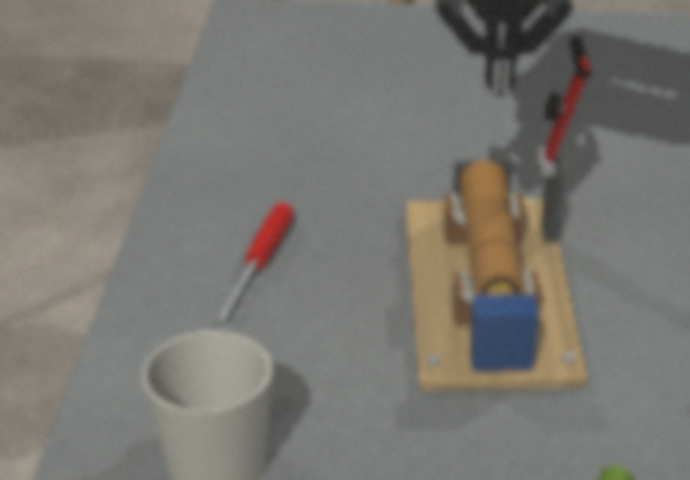

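View pics/w10.png

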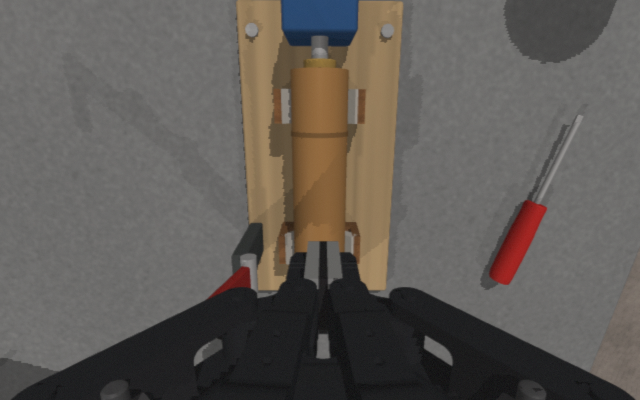

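>>> send_rows(
  deltas=[
    [[-0.02,0,0,0,1],[-0.035,0,0.02,0,1],[-0.035,-0.025,0.045,0,1],[-0.035,-0.055,0.07,0,1],[-0.035,-0.085,0.09,0,1],[-0.035,-0.11,0.105,0,1],[-0.035,-0.13,0.11,0,1],[-0.035,-0.142,0.11,0,1],[-0.035,-0.142,0.11,0,1],[-0.035,-0.142,0.11,0,1]],
  ],
)

```text
time: 15.28
tcp_pos: [0.4258, -0.2733, 0.2647]
orientation: [1.121, 1.258, -1.12]
wrist_force: [0.8, 0.0, -0.5]
grip_width: 0.0
```

```bash
python3 - <<'E'
from fit import *
from snapw import wrist
from plant import env
s=wrist("w11"); o=s["obs"]; print(o["time"],o["tcp_pos"],w2j(o["tcp_pos"]),o["wrist_force"],delta(o,j2w(-.14,-.11,.188),[np.cos(th),np.sin(th)]))
print([(r["xy"],r["p"]) for r in env.place_of("wrist","strap_handle")])
for n in ("scene","side"):
    s=env.snapshot(n); pickle.dump(s,open(n+"11.pkl","wb"))
    cv2.imwrite(f"pics/{n}11.png",cv2.resize(s["color"][50:210,150:380],None,fx=3,fy=3,interpolation=2))
    W=cloud(s).reshape(-1,3); hsv=cv2.cvtColor(s["color"],cv2.COLOR_BGR2HSV).reshape(-1,3)
    ct,st=np.cos(th),np.sin(th); q=W-np.r_[JOc[n],0]; J=np.stack([ct*q[:,0]+st*q[:,1],-st*q[:,0]+ct*q[:,1],q[:,2]],-1)
    red=((hsv[:,0]<6)|(hsv[:,0]>174))&(hsv[:,1]>130)
    m=red&(abs(J[:,0]+.08)<.06)&(abs(J[:,1]+.074)<.03)&(J[:,2]>.1)&(J[:,2]<.24); r=J[m]
    print(n,len(r),np.round(np.median(r,0),4),np.round(r[np.argsort(r[:,2])][::max(1,len(r)//6)],3).tolist())
    dk=(hsv[:,2]<70)&(abs(J[:,0]+.08)<.06)&(J[:,1]<-.09)&(J[:,1]>-.14)&(J[:,2]>.17)&(J[:,2]<.225)
    print(" handle",dk.sum(),np.round(np.median(J[dk],0),4))
E
```

```text
15.2833 [ 0.42577434 -0.27328227  0.26474806] [-0.14355182 -0.10916626  0.26474806] [ 0.81841856  0.01275239 -0.53903433] (array([0.0768, 0.0033, 0.0006]), 0.0009)
[([404.5, 228.6], 0.68), ([445.9, 68.1], 0.28)]
scene 155 [-0.0754 -0.0726  0.1667] [[-0.067, -0.077, 0.114], [-0.067, -0.082, 0.127], [-0.072, -0.066, 0.141], [-0.067, -0.065, 0.161], [-0.083, -0.069, 0.182], [-0.09, -0.073, 0.195], [-0.087, -0.079, 0.209]]
 handle 47 [-0.0898 -0.1111  0.2148]
side 63 [-0.0767 -0.07    0.1643] [[-0.067, -0.07, 0.12], [-0.067, -0.077, 0.133], [-0.075, -0.071, 0.147], [-0.077, -0.074, 0.163], [-0.079, -0.079, 0.177], [-0.083, -0.073, 0.194], [-0.09, -0.072, 0.217]]
 handle 19 [-0.0886 -0.1067  0.2152]
```

View pics/w11.png

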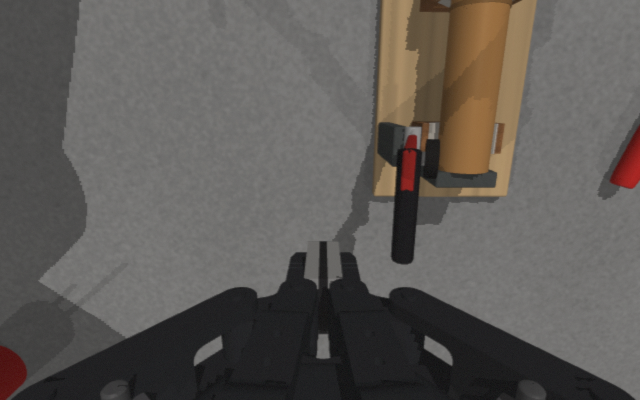

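View pics/side11.png

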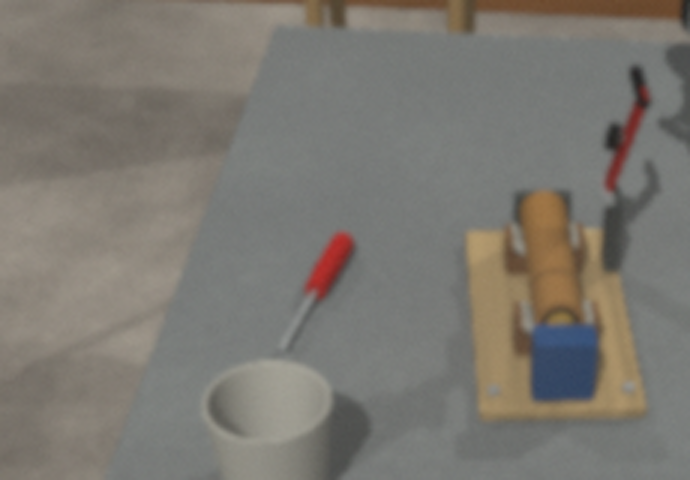

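View pics/scene11.png

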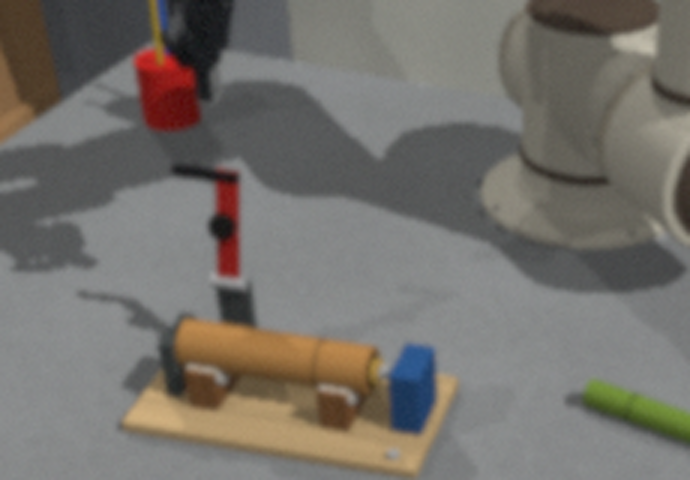

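>>> send_rows(
  deltas=[
    [[0.02,0.001,0.001,0,1],[0.045,0.001,0.001,0,1],[0.065,0.001,0.001,0,1],[0.074,0.003,0.001,0,1],[0.075,0.01,0.001,0,1],[0.075,0.018,0.001,0,1],[0.075,0.024,0.001,0,1],[0.075,0.03,0.001,0,1],[0.075,0.036,0.001,0,1],[0.075,0.042,0.001,0,1],[0.075,0.048,0.001,0,1]],
  ],
)

```text
time: 16.4
tcp_pos: [0.475, -0.2687, 0.1908]
orientation: [1.118, 1.259, -1.12]
wrist_force: [-7.9, -1.4, 6.7]
grip_width: -0.0001
```

```bash
cat > st.py <<'E'
from fit import *
from plant import env
import sys
def strap(tag):
    o=env.observe(); print(o["time"],np.round(w2j(o["tcp_pos"]),4),np.round(o["wrist_force"],1))
    for n in ("scene","side"):
        s=env.snapshot(n); pickle.dump(s,open(n+tag+".pkl","wb"))
        cv2.imwrite(f"pics/{n}{tag}.png",cv2.resize(s["color"][50:210,150:380],None,fx=3,fy=3,interpolation=2))
        W=cloud(s).reshape(-1,3); hsv=cv2.cvtColor(s["color"],cv2.COLOR_BGR2HSV).reshape(-1,3)
        ct,st=np.cos(th),np.sin(th); q=W-np.r_[JOc[n],0]; J=np.stack([ct*q[:,0]+st*q[:,1],-st*q[:,0]+ct*q[:,1],q[:,2]],-1)
        red=((hsv[:,0]<6)|(hsv[:,0]>174))&(hsv[:,1]>130)
        m=red&(J[:,0]>-.15)&(J[:,0]<.1)&(abs(J[:,1]+.074)<.03)&(J[:,2]>.09)&(J[:,2]<.24); r=J[m]
        if len(r)>8:
            c=r.mean(0); a=np.linalg.svd((r-c)[:,[0,2]])[2][0]; a=a*np.sign(a@(c[[0,2]]-[-.064,.104]))
            print(n,len(r),"theta fit %.3f mean-dir %.3f"%(np.arctan2(a[1],a[0]),np.arctan2(c[2]-.104,c[0]+.064)),np.round(c,3))
        tubefit(s,n,[0,0,.068])
E
python3 -c "
from st import *
strap('12')"
```

```text
16.4 [-0.0942 -0.1104  0.1908] [-7.9 -1.4  6.7]
scene 157 theta fit 1.645 mean-dir 1.601 [-0.066 -0.072  0.169]
scene n 1100 len 0.1985 lo [-0.003  -0.1002  0.0647] hi [-0.0029  0.0983  0.065 ] mid [-0.003  -0.001   0.0648] yaw -0.04 pitch 0.08
side 61 theta fit 1.651 mean-dir 1.601 [-0.066 -0.07   0.175]
side n 580 len 0.1976 lo [-0.0011 -0.0993  0.0648] hi [-0.0007  0.0983  0.0644] mid [-0.0009 -0.0005  0.0646] yaw -0.12 pitch -0.12
```

>>> send_rows(
  deltas=[
    [[0,0.008,0,0,1],[0,0.016,0,0,1],[0.001,0.024,0,0,1],[0.002,0.031,0,0,1],[0.003,0.037,0,0,1],[0.006,0.045,0,0,1],[0.009,0.053,0,0,1],[0.014,0.062,0,0,1],[0.019,0.07,0,0,1],[0.025,0.078,0,0,1],[0.031,0.086,0,0,1],[0.035,0.089,0,0,1]],
  ],
)

```text
time: 17.5
tcp_pos: [0.5648, -0.2578, 0.1555]
orientation: [1.118, 1.259, -1.119]
wrist_force: [-4.5, -0.6, 3.9]
grip_width: -0.0001
```

```bash
python3 -c "
from st import *
strap('13')"
```

```text
17.5 [-0.0037 -0.1101  0.1555] [-4.5 -0.6  3.9]
scene 55 theta fit 0.754 mean-dir 0.735 [-0.    -0.069  0.161]
scene n 1106 len 0.1998 lo [-0.0028 -0.1009  0.0648] hi [-0.0028  0.0989  0.0646] mid [-0.0028 -0.001   0.0647] yaw -0.00 pitch -0.04
side 96 theta fit 0.727 mean-dir 0.743 [-0.018 -0.07   0.147]
side n 585 len 0.2002 lo [-0.0012 -0.1016  0.0652] hi [-0.0006  0.0986  0.0642] mid [-0.0009 -0.0015  0.0647] yaw -0.18 pitch -0.28
```

View pics/scene13.png

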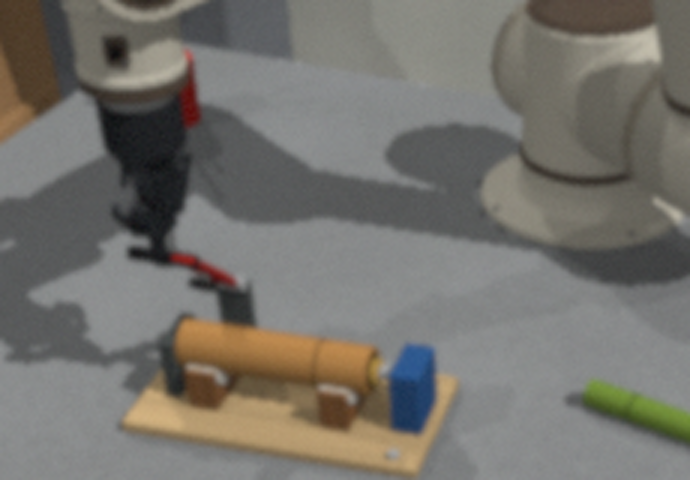

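View pics/side13.png

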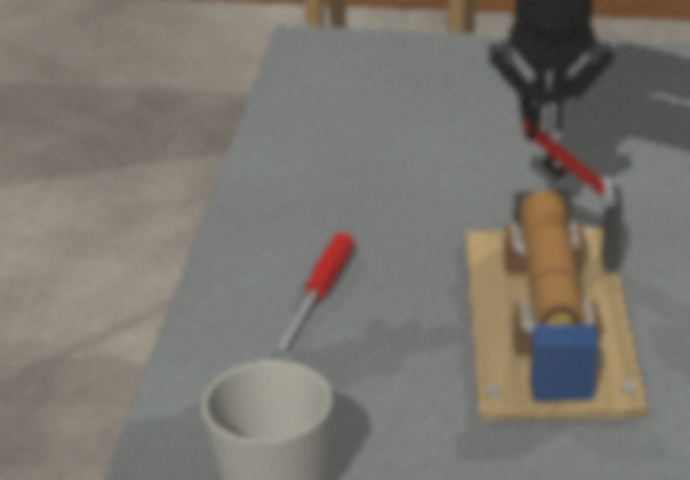

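>>> send_rows(
  deltas=[
    [[0,-0.012,0,0,1],[-0.015,-0.018,0,0,1],[-0.045,-0.018,0,0,1],[-0.052,-0.01,0,0,1],[-0.052,0.01,0,0,1],[-0.05,0.024,0,0,1],[-0.04,0.026,0,0,1],[-0.03,0.026,0,0,1],[-0.02,0.03,0,0,1],[-0.009,0.036,0,0,1],[0.002,0.04,0,0,1],[0.012,0.044,0,0,1],[0.022,0.047,0,0,1],[0.03,0.048,0,0,1],[0.036,0.049,0,0,1],[0.04,0.049,0,0,1]],
  ],
)

```text
time: 18.93
tcp_pos: [0.6132, -0.2518, 0.1149]
orientation: [1.119, 1.258, -1.118]
wrist_force: [6.9, 1.9, 9.9]
grip_width: 0.0003
```

```bash
python3 -c "
from st import *
strap('14')"
```

```text
18.9333 [ 0.0451 -0.1099  0.1149] [6.9 1.9 9.9]
scene 166 theta fit 0.056 mean-dir 0.083 [ 0.002 -0.073  0.11 ]
scene n 1047 len 0.1972 lo [-0.0023 -0.0983  0.0644] hi [-0.003   0.0989  0.065 ] mid [-0.0027  0.0003  0.0647] yaw 0.18 pitch 0.17
side 148 theta fit 0.031 mean-dir 0.065 [-0.003 -0.072  0.108]
side n 545 len 0.1960 lo [-0.0015 -0.0979  0.0652] hi [-0.0004  0.0981  0.0643] mid [-0.001   0.0001  0.0647] yaw -0.32 pitch -0.26
```

View pics/scene14.png

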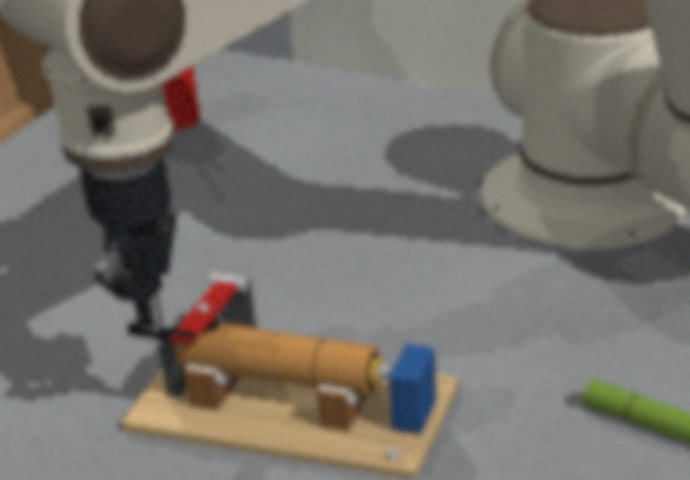

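>>> send_rows(
  deltas=[
    [[0.001,0,0,0,1],[0.002,0,0,0,1],[0.003,0,0,0,1],[0.004,0,0,0,1]],
  ],
)

```text
time: 19.37
tcp_pos: [0.6127, -0.2518, 0.1112]
orientation: [1.119, 1.258, -1.117]
wrist_force: [2.6, 2.5, 11.0]
grip_width: -0.0002
```

>>> send_rows(
  deltas=[
    [[0.0007,0,0,0,1],[0.0014,0,0,0,1],[0.002,0,0,0,1]],
  ],
)

```text
time: 19.62
tcp_pos: [0.6129, -0.2519, 0.1106]
orientation: [1.12, 1.256, -1.116]
wrist_force: [-0.3, 4.8, 21.9]
grip_width: -0.0002
```

>>> send_rows(
  deltas=[
    [[0.001,0,0,0,1],[0.0015,0,0,0,1],[0.0015,0,0,0,1]],
  ],
)

```text
time: 19.87
tcp_pos: [0.6128, -0.2519, 0.1107]
orientation: [1.121, 1.254, -1.115]
wrist_force: [-0.9, 4.4, 18.8]
grip_width: -0.0002
```

>>> send_rows(
  deltas=[
    [[-0.005,0,0,0,1],[-0.02,0,0,0,1],[-0.05,0,0,0,1],[-0.085,0,0.01,0,1],[-0.12,-0.03,0.02,0,1],[-0.15,-0.06,0.03,0,1],[-0.18,-0.09,0.03,0,1],[-0.2,-0.11,0.03,0,1],[-0.2,-0.11,0.03,0,1]],
  ],
)

```text
time: 20.62
tcp_pos: [0.5022, -0.2954, 0.3156]
orientation: [1.121, 1.245, -1.116]
wrist_force: [0.4, -0.2, 0.4]
grip_width: -0.0001
```

```bash
python3 - <<'E'
from st import *
strap('15')
for n in ("scene","side"):
    a=pickle.load(open("s0.pkl","rb"))[n]; b=pickle.load(open(n+"15.pkl","rb"))
    Wa=cloud(a);Wb=cloud(b)
    for k,c,r in (("green",(.46,.215),.1),("tub",(.742,.14),.07),("driver",(.8,-.17),.13)):
        f=lambda W:(lambda X:np.round(np.median(X,0),3))(W[(np.hypot(W[...,0]-c[0],W[...,1]-c[1])<r)&(W[...,2]>.008)&(W[...,2]<.2)])
        print(n,k,f(Wa),f(Wb))
    W=cloud(b); 
E
```

```text
20.6167 [-0.0702 -0.1401  0.3156] [ 0.4 -0.2  0.4]
scene 167 theta fit 0.020 mean-dir 0.055 [ 0.002 -0.073  0.108]
scene n 1034 len 0.1940 lo [-0.0024 -0.0954  0.0642] hi [-0.0031  0.0986  0.0646] mid [-0.0028  0.0016  0.0644] yaw 0.22 pitch 0.11
side 135 theta fit -0.002 mean-dir 0.035 [-0.003 -0.072  0.106]
side n 527 len 0.1869 lo [-0.0011 -0.0891  0.0653] hi [-0.0006  0.0977  0.0641] mid [-0.0009  0.0043  0.0647] yaw -0.15 pitch -0.37
scene green [0.457 0.223 0.024] [0.457 0.224 0.025]
scene tub [0.75  0.122 0.076] [0.75  0.122 0.076]
scene driver [ 0.799 -0.19   0.02 ] [ 0.799 -0.191  0.02 ]
side green [0.448 0.238 0.027] [0.448 0.238 0.027]
side tub [0.766 0.168 0.071] [0.766 0.168 0.071]
side driver [ 0.79  -0.183  0.02 ] [ 0.789 -0.181  0.02 ]
```

View pics/scene15.png

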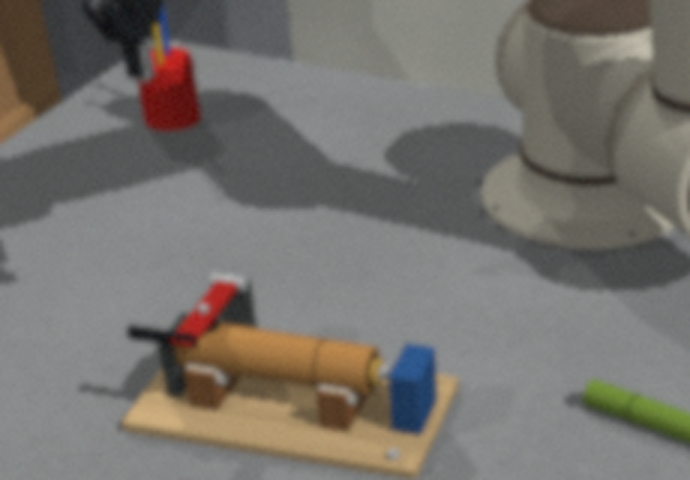

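View pics/side15.png

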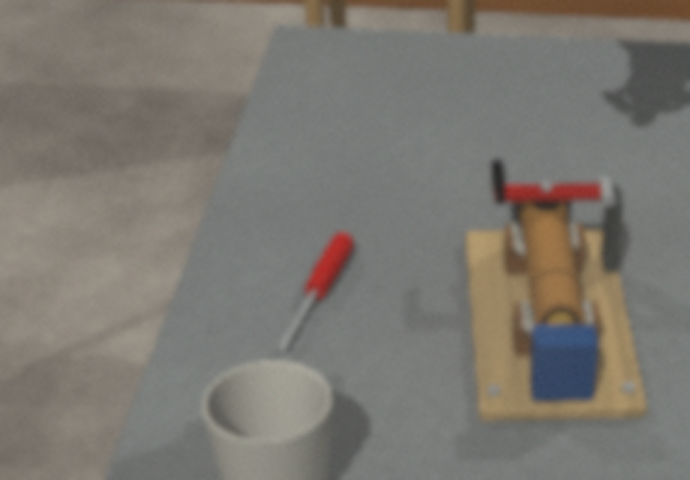

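```bash
python3 -c "
from plant import env
print(env.finish_job())"
```

```text
the job is handed in; nothing more can be done
None
```

The middle-sized tan bamboo is in the V-jig with the red strap clamped down on it. I handed the job in at about 21 s.

**Loading:** I gripped the bamboo at its middle and tilted it by resting one end on the stop plate. I then pushed the plunger in with the low end, about 9 N at most, and lowered the other end in front of the stop. While lowering into the saddles it touched slightly off-centre, giving about 34 N at the wrist. I corrected that, released, and settled it with a push of about 18 N on its middle.

**Strap:** I swung it over by its handle with closed fingers and pressed it onto its end stop. The tool stopped descending at about 20 N. I then let go and moved clear.

**Last checks:**
- **Seating:** The bamboo reads level within about 0.4°, with its axis at 64–65 mm height in both cameras. Before clamping, its end read 99–102 mm from the jig origin, against the stop at 100 mm.
- **After clamping:** The strap hides the stop end, so contact there could not be re-measured. The plunger end has not moved.
- **Strap angle:** It reads level, between −0.002 and 0.02 rad.
- **Bystanders:** The green bamboo, tub and screwdriver are where they were, within 2 mm.

**Disagreement:** The scene and side cameras differ by about 5 mm in absolute jig position, so I measured the bamboo relative to the jig within each camera. The sideways position then reads 1–3 mm off centre, depending on the camera. I take that as calibration error, since the height and level match a full seat in both saddles.

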